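Change the rolls on a three-spindle polisher and shut its guard

TASK

Take every worn polishing roll (one or two) off the machine's upright spindles and stand them upright on their wide flanges in the shallow metal tray, and put every fresh roll from the black rubber mat (two or three) on a spindle of its own, wide flange down and fully seated. When all that is done, slide the clear guard over the spindles until its latch clicks and it stays shut. Leave the round tin and the blue case where they are.

Things in the scene. Friction and masses are not known exactly. Their poses are not given: they have to be found in the camera images.
- machine: Bench polishing machine, fixed: 15 mm base plate, x -155..240, y -160..160 mm from the origin. Two rails along y at x -140 and 140, tops 27 mm over the bench; at x 168..242 a motor 92 mm and a control box 65 mm high (dial to 79). Origin at bench height, z up. Place and yaw vary. Three spindles stand in a row along x, at y +85; the guard slides along y, closing towards +y.
- spindle1 (a point): Centre of the flat seat (54 mm collar) at the foot of the spindle nearest the robot (machine x -85 mm), 30 mm above the bench: a seated roll's underside rests here. The spindle is a fixed upright steel post, 14 mm in diameter up to 52 mm above the seat, then tapering to 4 mm at its tip, 66 mm above the seat. Axes as the machine's.
- spindle2 (a point): The same on the middle spindle (machine x 0).
- spindle3 (a point): The same on the far spindle (machine x +85 mm).
- guard (a joint): Travel of the sliding guard in m: 0 parked clear of the spindles, 0.180 fully shut over them (end stop). Starts at 0 to 0.02. About 2 N of friction; stays where left. At about 0.159 to 0.170 it must be pushed over a spring latch (some 6 to 10 N more), which clicks and then holds it at 0.175 to 0.180.
- guard_grip (a point): Centre of the top edge of the guard's handle, a black upright fin on its roof: 70 mm along the machine's x, 14 mm thick along the machine's y, 45 mm tall (roof 114 mm, fin top 159 mm above the bench). It moves with the guard.
- guard_hood (a point): Point on the guard at bench height below the fin's centre. The guard is a clear hood in an aluminium frame, 110 mm along y (55 mm either side of this point), 264 mm along x, walled at its -y end, open at its +y end; inside 256 mm along x and 108 mm high over the bench. Fully parked, its open end is 125 mm from the spindle axes.
- worn1: Worn polishing roll, on a spindle at the start: a spool with a plain 20 mm through bore (3 mm play all round on the spindle), aluminium foot flange 64 mm in diameter, 8 mm thick, above it a grey felt drum and an aluminium top rim, gripped at 50 mm diameter; 48 mm high in all, 0.18 kg. Origin: centre of the foot's underside, z up along the bore. May be absent.
- worn2: Same as worn1, on one of the other spindles; may be absent.
- worn3: Same as worn1, on one of the other spindles; may be absent.
- fresh1: Fresh polishing roll, same shape, size and origin as worn1, 0.13 to 0.25 kg. It stands foot flange down on the bench, one of a row spaced about 75 mm on a thin black rubber mat (235 x 130 mm) left or right of the machine. May be absent.
- fresh2: Same roll as fresh1 (same sizes and origin); may be absent.
- fresh3: Same roll as fresh1 (same sizes and origin); may be absent.
- tray_in (a point): Centre of the inner floor of the shallow grey sheet-metal tray, fixed to the bench on the other side of the machine from the mat: 200 mm along its x, 140 mm along its y, 5 mm walls 30 mm high, floor 5 mm above the bench. Axes are the tray's own.
- tin: Round closed aluminium tin of polishing paste, 64 mm diameter, 55 mm tall, to be left alone. Origin: centre of its underside.
- case: Closed blue plastic case, 90 x 160 x 50 mm, to be left alone. Origin: centre of its underside.
Things that resemble listed ones, but are neither listed nor needed, are in the scene too. Leave any brown or red look-alike of the fresh2 alone. What is shaped like the fresh3 but green is not meant.

How it is judged:
On the way, in this order (a step that is already met when the one before it is completed fails the run):
1. all worn rolls stand in the tray and all fresh rolls are seated on spindles, in any order (x of worn1 in the frame of tray_in between -0.075 and 0.075 m and y of worn1 in the frame of tray_in between -0.045 and 0.045 m and z of worn1 in the frame of tray_in between -0.004 and 0.005 m and angle between each of worn1, worn2, worn3, fresh1, fresh2, fresh3's own z axis and vertical below 0.1 rad and x of worn2 in the frame of tray_in between -0.075 and 0.075 m and y of worn2 in the frame of tray_in between -0.045 and 0.045 m and z of worn2 in the frame of tray_in between -0.004 and 0.005 m and x of worn3 in the frame of tray_in between -0.075 and 0.075 m and y of worn3 in the frame of tray_in between -0.045 and 0.045 m and z of worn3 in the frame of tray_in between -0.004 and 0.005 m and ((horizontal distance between fresh1 and spindle1 below 0.006 m and z of fresh1 in the frame of spindle1 between -0.004 and 0.004 m) or (horizontal distance between fresh1 and spindle2 below 0.006 m and z of fresh1 in the frame of spindle2 between -0.004 and 0.004 m) or (horizontal distance between fresh1 and spindle3 below 0.006 m and z of fresh1 in the frame of spindle3 between -0.004 and 0.004 m)) and ((horizontal distance between fresh2 and spindle1 below 0.006 m and z of fresh2 in the frame of spindle1 between -0.004 and 0.004 m) or (horizontal distance between fresh2 and spindle2 below 0.006 m and z of fresh2 in the frame of spindle2 between -0.004 and 0.004 m) or (horizontal distance between fresh2 and spindle3 below 0.006 m and z of fresh2 in the frame of spindle3 between -0.004 and 0.004 m)) and ((horizontal distance between fresh3 and spindle1 below 0.006 m and z of fresh3 in the frame of spindle1 between -0.004 and 0.004 m) or (horizontal distance between fresh3 and spindle2 below 0.006 m and z of fresh3 in the frame of spindle2 between -0.004 and 0.004 m) or (horizontal distance between fresh3 and spindle3 below 0.006 m and z of fresh3 in the frame of spindle3 between -0.004 and 0.004 m))), for 0.3 s.
2. the guard is shut past its latch (value of joint guard above 0.175 m), for 0.2 s.
At the end, for the whole second after the job is handed in: Every worn roll present stands upright (within about 6 degrees) on the floor of the tray; every fresh roll present is on a spindle, foot flange down, axis within 6 mm of the spindle's, seated within 4 mm; the guard is latched shut (joint above 0.175); everything is at rest (all of step 1 and value of joint guard above 0.175 m and linear speed of each of fresh1, fresh2, fresh3, worn1, worn2, worn3 below 0.02 m/s and velocity of joint guard below 0.01 m/s); the robot touches nothing.
It fails at once if the tin is moved more than 30 mm (distance of tin from where it was at the start of the episode above 0.03 m).
It fails at once if the blue case is moved more than 30 mm (distance of case from where it was at the start of the episode above 0.03 m).
Of worn1, worn2, worn3 only 1 to 2 are there at a start; the rules pass over those that are not, and their reading is None.
Of fresh1, fresh2, fresh3 only 2 to 3 are there at a start; the rules pass over those that are not, and their reading is None.
At some moment in a run one of fresh1, fresh2, fresh3 may be knocked a few centimetres aside while the robot is not near it.
It also fails if it takes over 210 s, if anything falls off the work surface, if the arm or the gripper's body presses on something with over 40 N, if the wrist force passes 120 N, or if a joint passes its speed limit or range.

ROBOT

A 7-joint arm with a two-finger parallel gripper is mounted at the origin on the work surface. World frame = base frame: x ahead of the robot, y to its left, z up, the work surface at z = 0. Lengths are in m, angles in rad, forces in N, time in s.
With the tool pointing down it reaches from about 0.4 to 0.85 m from the base axis. Payload 10.4 kg.
Tool frame: the origin (TCP) lies midway between the tips of the shut fingers; the grasp point (between the pads) lies 19 mm behind it; z points along the fingers, y is the line along which they close (so a half turn about z gives the same grasp; the last joint's range is limited). The gripper opens to 87 mm and grips with 3 to 60 N. Pads are 19 mm wide; open, the fingers measure 117 mm over their backs; the gripper's body (75 mm by 190 mm) begins 51 mm behind the grasp point.
Start: joints at [-1.293, 0.332, -0.065, 1.46, 0.022, 1.35, -0.088], TCP at [0.185, 0.597, 0.223] pointing down, gripper open.
Joint ranges: [-2.6, 2.6], [-0.5, 2.12], [-1.47, 1.34], [0.16, 2.42], [-1.27, 4.41], [0.06, 2.06], [-2.6, 2.6]. Speed limits (rad/s): [2.22, 2.22, 2.79, 2.79, 3.14, 3.14, 3.14].

INTERFACE

Orientations are given as a unit quaternion [x, y, z, w].
In Python, from bench import r gives the robot as it stands.
- The arm moves only by the tool arm_command, never from a script. Its arguments are lists of equal length, an entry for each row: "xyz": the shift along the world's x, y, z in m, a list of three; "rot": the turn, a rotation vector about the world's x, y, z in rad, a list of three. In form: {"xyz": [[tx, ty, tz], ...], "rot": [[ax, ay, az], ...]}. A call has 1 to 20 rows; each row is the pose to reach, as a shift and turn from the pose commanded when the call began; what a row does not reach only later rows make up. A row lasts 1/12 s, in which the tool goes at most 41.7 mm and 7.16 degrees, less where a joint would pass 70% of its speed; a pose out of reach is approached as far as the arm can. A call with a gripper value outside its range is refused whole. "grip" is the opening, from 0 (shut) to 1 (fully open), set as the call begins (left out, the last holds). The fingers move at their own pace and stop on an object; "squeeze" is the grip in N (left out, the last holds). Time passes only in rows, so rows that repeat a pose let the fingers close. It gives the time, the measured TCP pose, the force, the opening and the grip force at its end, in the units of the state.
- r.read_state(): the state, without advancing time (a new reading comes with each control period).
- r.camera(name): name is "scene" or "side" or "wrist"; returns the picture (400x640x3 uint8, red, green, blue); there is no depth.
- r.camera_model(name): a dict with "fx", "fy", "cx", "cy" (pixels), "k1" (the pictures are not rectified: a ray, as slopes to the right and down, at radius r is drawn at 1 + k1 r^2 times it, then the intrinsics apply), "T" (4x4, takes a point from camera to world coordinates). Camera axes: x right, y up, looking along -z (the intrinsics and any distortion apply to the point x, -y, -z); pixel columns grow to the right and rows downward; lengths in m; the calibration is good to about 2 mm. A picture is of the moment at which its call begins: read the wrist's pose just before it. camera_model takes no time and is no camera call; for the wrist camera it gives the pose at the moment of the call.
- r.close_job(): hands the job in; it is judged then, once.
Trained networks look in the newest picture that a camera, given by its name, has taken for a name from the list of things; names that differ only in an ending like _2 or _b are one class to them, and where a whole thing is asked for, a point or a joint stands for the part that bears it (a point fixed in the world has none). Each returns a list of dicts, best first, with "conf" (0 to 1); they miss things now and then, are a little off and sometimes report something else, mostly with a low value. They report only what shows in the picture. A call takes as long as a camera call. They do not tell look-alikes from the thing itself.
- r.look_for(label, camera): "at" ([x, y, z] in m, in the coordinates of the camera as it stood for that picture, good to about 4 mm: the middle of the surface that is visible of it).
- r.spot_point(label, camera): "at" ([x, y, z] in m, in the coordinates of the camera as it stood for that picture, good to about 4 mm: a listed point, or the origin of a listed thing).
The state is a dict: "time": time; "joint_positions": joint angles; "joint_vel": joint speeds; "joint_torque": joint torques, N m; "ee_pos": TCP position; "eef_rot": TCP orientation; "ft_force": force on the tool from outside, world axes, zero at the start; "torque": the same for the moment, N m; "width": finger opening in m; "grip_force": force on a finger pad.
Only numpy, scipy, OpenCV 4.12 (cv2) and the standard library are available. Lean on these libraries where they do the work, as an engineer would, in place of code of your own. Each camera call takes 0.05 s, during which the arm holds its last target. There are 200 camera calls.

## Working session

There is one attempt and no reset: what is moved stays moved. The work goes in short steps, Python scripts to look and compute and a tool call to move; the robot and the scene stay as the last step left them, time stands still between calls to the robot, and variables do not carry over. Pictures are saved under pics/ and viewed, at most 14 in all, crops included, and the job is handed in when it is done.

Besides the shell and the picture viewer there is one more tool, called after ">>>" as name(argument=value, ...) on one line, values as JSON. arm_command: Moves the arm, as the interface text tells. Its arguments: {"type":"object","properties":{"xyz":{"type":"array"},"rot":{"type":"array"},"grip":{"type":"number"},"squeeze":{"type":"number"}},"required":["xyz","rot"]}

```bash
ls; mkdir -p pics
cat > h.py <<'E'
import numpy as np, cv2, json
from bench import r
def snap(cam,fn=None):
    T=np.array(r.camera_model(cam)['T']); im=r.camera(cam)
    if fn: cv2.imwrite('pics/'+fn,im[:,:,::-1])
    return im,T
def w(T,p): return (T@np.r_[p,1])[:3]
def ray(cam,T,uv):
    m=r.camera_model(cam); d=np.array([(uv[0]-m['cx'])/m['fx'],(uv[1]-m['cy'])/m['fy']])
    u=d.copy()
    for _ in range(20): u=d/(1+m['k1']*(u@u))
    return T[:3,3],T[:3,:3]@np.array([u[0],-u[1],-1])
def onz(cam,T,uv,z):
    o,d=ray(cam,T,uv); return o+d*(z-o[2])/d[2]
def proj(cam,T,P):
    m=r.camera_model(cam); q=np.linalg.inv(T)@np.r_[P,1]; u=np.array([q[0],-q[1]])/-q[2]
    u=u*(1+m['k1']*(u@u)); return np.array([m['fx']*u[0]+m['cx'],m['fy']*u[1]+m['cy']])
def find(label,cam,T,fn='spot_point'):
    for d in getattr(r,fn)(label,cam): print(cam,label,round(d['conf'],2),w(T,d['at']).round(4))
E
python3 - <<'E'
from h import *
ims=[]
for c in ['scene','side']:
    im,T=snap(c,c+'0.png'); print(c,T.round(3).tolist())
    for l in ['spindle1','spindle2','spindle3','worn1','fresh1','tray_in','guard_grip','guard_hood','tin','case']: find(l,c,T)
print(r.read_state()['time'], r.read_state()['eef_rot'])
E
```

```text
pics
scene [[-0.133, -0.766, 0.629, 1.308], [0.991, -0.093, 0.096, 0.185], [-0.015, 0.636, 0.771, 1.041], [0.0, 0.0, 0.0, 1.0]]
scene spindle1 0.91 [0.6755 0.0867 0.0299]
scene spindle1 0.75 [0.5082 0.112  0.0275]
scene spindle1 0.7 [0.5929 0.0982 0.0269]
scene spindle2 0.91 [0.6755 0.0867 0.0299]
scene spindle2 0.75 [0.5082 0.112  0.0275]
scene spindle2 0.7 [0.5929 0.0982 0.0269]
scene spindle3 0.91 [0.6755 0.0867 0.0299]
scene spindle3 0.75 [0.5082 0.112  0.0275]
scene spindle3 0.7 [0.5929 0.0982 0.0269]
scene worn1 0.92 [0.505  0.1059 0.0284]
scene worn1 0.83 [0.6785 0.0891 0.0329]
scene fresh1 0.98 [0.6315 0.4666 0.0007]
scene fresh1 0.9 [ 0.5647  0.3444 -0.0025]
scene fresh1 0.67 [ 0.4903  0.3224 -0.0012]
scene fresh1 0.61 [3.622e-01 4.525e-01 1.000e-04]
scene fresh1 0.59 [ 0.4814  0.4636 -0.0017]
scene tray_in 0.64 [ 0.483  -0.3345 -0.    ]
scene guard_grip 0.69 [0.5938 0.1037 0.0265]
scene guard_grip 0.63 [ 0.5713 -0.0649  0.1576]
scene guard_grip 0.16 [ 0.7113 -0.3229 -0.0023]
scene guard_hood 0.23 [ 0.5755 -0.0673  0.1601]
scene tin 0.98 [ 0.7125 -0.3201  0.0013]
scene tin 0
[... 534 characters left out ...]
rn1 0.56 [0.5086 0.1085 0.0286]
side worn1 0.56 [0.6773 0.0883 0.0319]
side fresh1 0.86 [0.4892 0.3215 0.0022]
side fresh1 0.8 [ 0.3644  0.4511 -0.0034]
side fresh1 0.71 [0.5633 0.3496 0.0029]
side fresh1 0.71 [ 0.5744 -0.0697  0.1585]
side fresh1 0.64 [4.787e-01 4.600e-01 2.000e-04]
side fresh1 0.48 [0.636  0.4663 0.0054]
side tray_in 0.74 [ 0.4802 -0.3353  0.0046]
side guard_grip 0.95 [ 0.5739 -0.0673  0.155 ]
side guard_grip 0.42 [0.5083 0.1082 0.0278]
side guard_hood 0.6 [0.6775 0.0909 0.0344]
side tin 0.74 [ 0.712  -0.3181 -0.0018]
side case 0.84 [ 7.188e-01  3.038e-01 -4.000e-04]
side case 0.43 [0.6786 0.0877 0.0302]
1.1 [ 1.49827133e-01  9.88712206e-01  5.95840977e-05 -5.07615300e-06]
```

View pics/scene0.png

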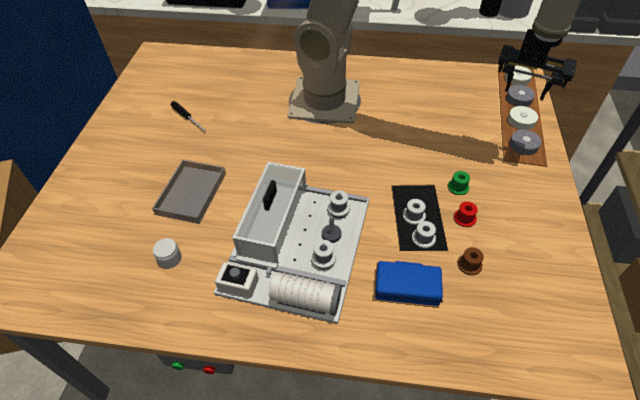

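View pics/side0.png

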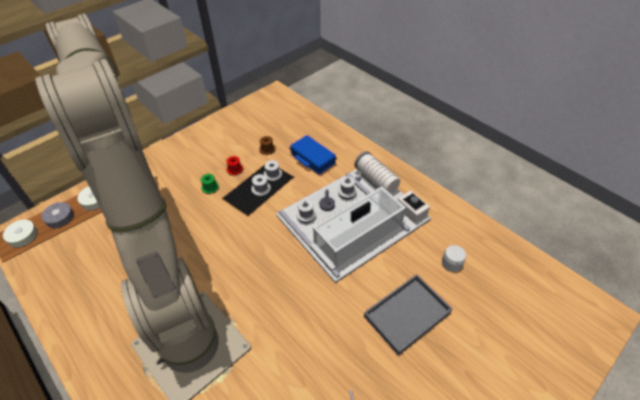

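The scene has worn rolls on spindles 1 and 3, with spindle 2 empty. Two fresh rolls stand on the mat at scene pixels (415,210) and (425,235), and the tray is at (190,190). Brown, red and green decoys stand off the mat. The machine yaw is about -0.12 rad. I'll move above the machine for a wrist view.

>>> arm_command(xyz=[[0.345, -0.397, 0.15], [0.345, -0.397, 0.15], [0.345, -0.397, 0.15], [0.345, -0.397, 0.15], [0.345, -0.397, 0.15], [0.345, -0.397, 0.15], [0.345, -0.397, 0.15], [0.345, -0.397, 0.15], [0.345, -0.397, 0.15], [0.345, -0.397, 0.15], [0.345, -0.397, 0.15], [0.345, -0.397, 0.15], [0.345, -0.397, 0.15], [0.345, -0.397, 0.15], [0.345, -0.397, 0.15], [0.345, -0.397, 0.15], [0.345, -0.397, 0.15], [0.345, -0.397, 0.15]], rot=[[0, 0, 0.18], [0, 0, 0.18], [0, 0, 0.18], [0, 0, 0.18], [0, 0, 0.18], [0, 0, 0.18], [0, 0, 0.18], [0, 0, 0.18], [0, 0, 0.18], [0, 0, 0.18], [0, 0, 0.18], [0, 0, 0.18], [0, 0, 0.18], [0, 0, 0.18], [0, 0, 0.18], [0, 0, 0.18], [0, 0, 0.18], [0, 0, 0.18]], grip=1)

```text
time: 2.6
ee_pos: [0.5293, 0.2014, 0.3722]
eef_rot: [0.059, 0.998, 0.0, -0.0]
ft_force: [0.1, 0.7, 0.1]
width: 0.0871
grip_force: 0.0
```

Run:
```python
from h import *
im,T=snap('wrist','w0.png'); print(T.round(3).tolist())
for l in ['spindle1','worn1','fresh1','guard_grip']: find(l,'wrist',T)
s=r.read_state();print(s['time'],s['ee_pos'],s['eef_rot'],s['joint_positions'])
# tray yaw from scene
im,T=snap('scene')
for z,ps in [(0.03,[(187,161),(225,165),(201,220),(155,209)])]:
    for p in ps: print(onz('scene',T,p,z).round(3))
```

```text
[[0.118, -0.957, -0.264, 0.457], [0.993, 0.114, 0.033, 0.21], [-0.001, -0.266, 0.964, 0.534], [0.0, 0.0, 0.0, 1.0]]
wrist spindle1 0.9 [0.6722 0.0863 0.0297]
wrist spindle1 0.7 [0.5893 0.1012 0.0328]
wrist spindle1 0.63 [0.5064 0.1073 0.035 ]
wrist worn1 0.94 [0.6777 0.0875 0.026 ]
wrist worn1 0.84 [0.5103 0.1111 0.0331]
wrist worn1 0.35 [0.6739 0.086  0.0313]
wrist fresh1 0.88 [ 0.6351  0.4691 -0.    ]
wrist fresh1 0.77 [ 0.3641  0.4463 -0.0007]
wrist fresh1 0.75 [ 0.4857  0.3181 -0.0024]
wrist fresh1 0.73 [ 0.4744  0.4625 -0.0025]
wrist fresh1 0.58 [0.5597 0.3513 0.003 ]
wrist fresh1 0.35 [0.6722 0.0861 0.0311]
wrist guard_grip 0.84 [ 0.5733 -0.0607  0.162 ]
2.85 [0.5298509  0.2004479  0.37254866] [ 5.98912743e-02  9.98204902e-01  7.79935402e-05 -5.14018640e-05] [-0.6918274   0.16434717  0.29405297  1.36727791 -0.04767306  1.61687365
  1.04722918]
[ 0.384 -0.376  0.03 ]
[ 0.387 -0.254  0.03 ]
[ 0.599 -0.264  0.03 ]
[ 0.578 -0.406  0.03 ]
```

View pics/w0.png

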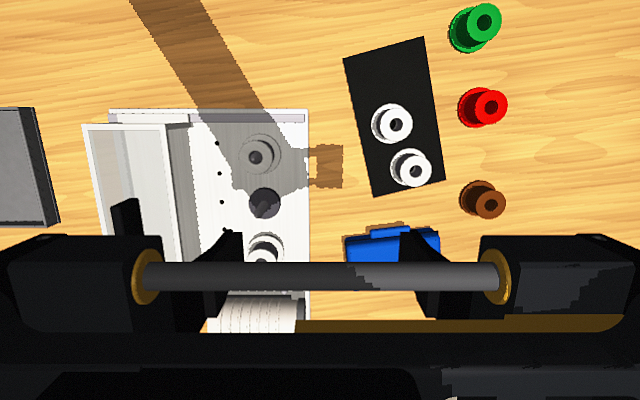

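>>> arm_command(xyz=[[-0.022, -0.091, -0.15], [-0.022, -0.091, -0.15], [-0.022, -0.091, -0.15], [-0.022, -0.091, -0.15], [-0.022, -0.091, -0.15], [-0.022, -0.091, -0.18], [-0.022, -0.091, -0.21], [-0.022, -0.091, -0.24], [-0.022, -0.091, -0.26], [-0.022, -0.091, -0.28], [-0.022, -0.091, -0.295], [-0.022, -0.091, -0.31], [-0.022, -0.091, -0.32], [-0.022, -0.091, -0.327], [-0.022, -0.091, -0.327], [-0.022, -0.091, -0.327]], rot=[[0, 0, 0], [0, 0, 0], [0, 0, 0], [0, 0, 0], [0, 0, 0], [0, 0, 0], [0, 0, 0], [0, 0, 0], [0, 0, 0], [0, 0, 0], [0, 0, 0], [0, 0, 0], [0, 0, 0], [0, 0, 0], [0, 0, 0], [0, 0, 0]])

```text
time: 4.23
ee_pos: [0.5085, 0.1092, 0.046]
eef_rot: [0.06, 0.998, 0.0, 0.0]
ft_force: [0.0, -0.5, 0.6]
width: 0.0867
grip_force: 0.0
```

>>> arm_command(xyz=[[0, 0, 0], [0, 0, 0], [0, 0, 0], [0, 0, 0], [0, 0, 0], [0, 0, 0], [0, 0, 0], [0, 0, 0]], rot=[[0, 0, 0], [0, 0, 0], [0, 0, 0], [0, 0, 0], [0, 0, 0], [0, 0, 0], [0, 0, 0], [0, 0, 0]], grip=0, squeeze=25)

```text
time: 4.9
ee_pos: [0.5082, 0.1089, 0.0456]
eef_rot: [0.06, 0.998, -0.0, -0.0]
ft_force: [-0.7, -0.7, 0.9]
width: 0.0488
grip_force: 25.0
```

>>> arm_command(xyz=[[0, 0, 0.02], [0, 0, 0.05], [0, 0, 0.085], [0, 0, 0.12], [0, 0, 0.155], [0, 0, 0.19], [-0.01, -0.03, 0.2], [-0.02, -0.06, 0.2], [-0.02, -0.09, 0.2], [-0.03, -0.13, 0.2], [-0.03, -0.17, 0.2], [-0.04, -0.21, 0.2], [-0.04, -0.25, 0.2], [-0.05, -0.29, 0.2], [-0.055, -0.33, 0.2], [-0.06, -0.37, 0.2], [-0.065, -0.41, 0.2], [-0.068, -0.439, 0.2], [-0.068, -0.439, 0.2], [-0.068, -0.439, 0.2]], rot=[[0, 0, 0], [0, 0, 0], [0, 0, 0], [0, 0, 0], [0, 0, 0], [0, 0, 0], [0, 0, 0], [0, 0, 0], [0, 0, 0], [0, 0, 0], [0, 0, 0], [0, 0, 0], [0, 0, 0], [0, 0, 0], [0, 0, 0], [0, 0, 0], [0, 0, 0], [0, 0, 0], [0, 0, 0], [0, 0, 0]])

```text
time: 6.57
ee_pos: [0.4391, -0.3317, 0.2451]
eef_rot: [0.062, 0.998, -0.0, -0.001]
ft_force: [1.0, 0.1, -1.3]
width: 0.049
grip_force: 25.0
```

Run:
```python
from h import *
im,T=snap('wrist','w1.png')
for l in ['tray_in','worn1']: find(l,'wrist',T)
for c in ['scene','side']:
    im,T=snap(c); find('tray_in',c,T); find('worn1',c,T); find('fresh1',c,T)
s=r.read_state();print(s['time'],s['ee_pos'],s['width'])
```

```text
wrist worn1 0.95 [ 0.4411 -0.3313  0.2315]
scene tray_in 0.72 [ 0.4825 -0.3362  0.0007]
scene worn1 0.72 [ 0.4393 -0.3293  0.2294]
scene worn1 0.56 [0.5081 0.1126 0.0318]
scene fresh1 0.93 [0.6312 0.4663 0.003 ]
scene fresh1 0.84 [ 0.4835  0.4637 -0.0007]
scene fresh1 0.6 [ 0.4921  0.3214 -0.0048]
scene fresh1 0.59 [ 3.645e-01  4.534e-01 -2.000e-04]
scene fresh1 0.55 [ 0.5614  0.3437 -0.0055]
scene fresh1 0.37 [ 0.4394 -0.3292  0.2276]
side tray_in 0.83 [ 0.4826 -0.3347  0.0062]
side worn1 0.64 [ 0.4409 -0.3272  0.2293]
side worn1 0.57 [0.6782 0.0892 0.0304]
side fresh1 0.79 [0.4895 0.3195 0.0027]
side fresh1 0.7 [ 0.3632  0.452  -0.0007]
side fresh1 0.58 [0.4796 0.4611 0.0006]
7.1167 [ 0.44028662 -0.32978301  0.24565967] 0.04891042548785886
```

View pics/w1.png

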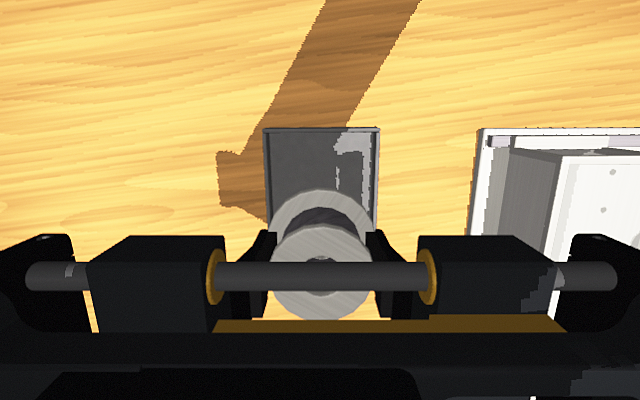

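The roll is held upright at (320,290) and centred between the tray walls at columns 263 and 380, so I'll lower it.

>>> arm_command(xyz=[[0, 0, -0.03], [0, 0, -0.06], [0, 0, -0.095], [0, 0, -0.13], [0, 0, -0.16], [0, 0, -0.18], [0, 0, -0.195], [0, 0, -0.207], [0, 0, -0.215], [0, 0, -0.22], [0, 0, -0.223], [0, 0, -0.224], [0, 0, -0.224]], rot=[[0, 0, 0], [0, 0, 0], [0, 0, 0], [0, 0, 0], [0, 0, 0], [0, 0, 0], [0, 0, 0], [0, 0, 0], [0, 0, 0], [0, 0, 0], [0, 0, 0], [0, 0, 0], [0, 0, 0]])

```text
time: 8.2
ee_pos: [0.4405, -0.3302, 0.022]
eef_rot: [0.06, 0.998, -0.0, 0.0]
ft_force: [0.6, -0.5, -0.8]
width: 0.0492
grip_force: 25.0
```

>>> arm_command(xyz=[[0, 0, 0], [0, 0, 0], [0, 0, 0], [0, 0, 0], [0, 0, 0.02], [0, 0, 0.06], [0, 0, 0.1], [0, 0, 0.14], [0, 0, 0.18], [0, 0, 0.22], [0, 0, 0.22]], rot=[[0, 0, 0], [0, 0, 0], [0, 0, 0], [0, 0, 0], [0, 0, 0], [0, 0, 0], [0, 0, 0], [0, 0, 0], [0, 0, 0], [0, 0, 0], [0, 0, 0]], grip=0.8)

```text
time: 9.12
ee_pos: [0.4423, -0.3323, 0.2494]
eef_rot: [0.061, 0.998, -0.002, 0.005]
ft_force: [-0.4, -0.5, 1.0]
width: 0.0696
grip_force: 0.0
```

>>> arm_command(xyz=[[0.236, 0.418, 0], [0.236, 0.418, 0], [0.236, 0.418, 0], [0.236, 0.418, 0], [0.236, 0.418, 0], [0.236, 0.418, 0], [0.236, 0.418, 0], [0.236, 0.418, 0], [0.236, 0.418, 0], [0.236, 0.418, 0], [0.236, 0.418, 0], [0.236, 0.418, 0], [0.236, 0.418, 0], [0.236, 0.418, 0], [0.236, 0.418, 0]], rot=[[0, 0, 0], [0, 0, 0], [0, 0, 0], [0, 0, 0], [0, 0, 0], [0, 0, 0], [0, 0, 0], [0, 0, 0], [0, 0, 0], [0, 0, 0], [0, 0, 0], [0, 0, 0], [0, 0, 0], [0, 0, 0], [0, 0, 0]], grip=1)

```text
time: 10.37
ee_pos: [0.6761, 0.0868, 0.2415]
eef_rot: [0.061, 0.998, -0.0, -0.0]
ft_force: [0.0, -0.2, -0.2]
width: 0.087
grip_force: 0.0
```

>>> arm_command(xyz=[[0, 0, -0.03], [0, 0, -0.07], [0, 0, -0.1], [0, 0, -0.125], [0, 0, -0.15], [0, 0, -0.17], [0, 0, -0.185], [0, 0, -0.196], [0, 0, -0.196], [0, 0, -0.196]], rot=[[0, 0, 0], [0, 0, 0], [0, 0, 0], [0, 0, 0], [0, 0, 0], [0, 0, 0], [0, 0, 0], [0, 0, 0], [0, 0, 0], [0, 0, 0]])

```text
time: 11.2
ee_pos: [0.6762, 0.087, 0.0461]
eef_rot: [0.061, 0.998, -0.0, 0.0]
ft_force: [-0.4, 0.5, -0.5]
width: 0.0869
grip_force: 0.0
```

>>> arm_command(xyz=[[0, 0, 0], [0, 0, 0], [0, 0, 0], [0, 0, 0], [0, 0, 0], [0, 0, 0], [0, 0, 0], [0, 0, 0]], rot=[[0, 0, 0], [0, 0, 0], [0, 0, 0], [0, 0, 0], [0, 0, 0], [0, 0, 0], [0, 0, 0], [0, 0, 0]], grip=0)

```text
time: 11.87
ee_pos: [0.6762, 0.0879, 0.0457]
eef_rot: [0.06, 0.998, 0.0, 0.0]
ft_force: [0.8, 0.2, 1.0]
width: 0.0491
grip_force: 25.0
```

>>> arm_command(xyz=[[0, 0, 0.02], [0, 0, 0.05], [0, 0, 0.085], [0, 0, 0.12], [0, 0, 0.155], [0, 0, 0.19], [-0.01, -0.03, 0.2], [-0.02, -0.06, 0.2], [-0.035, -0.095, 0.2], [-0.05, -0.13, 0.2], [-0.06, -0.165, 0.2], [-0.075, -0.2, 0.2], [-0.09, -0.24, 0.2], [-0.1, -0.275, 0.2], [-0.115, -0.31, 0.2], [-0.13, -0.35, 0.2], [-0.14, -0.385, 0.2], [-0.152, -0.426, 0.2], [-0.152, -0.426, 0.2], [-0.152, -0.426, 0.2]], rot=[[0, 0, 0], [0, 0, 0], [0, 0, 0], [0, 0, 0], [0, 0, 0], [0, 0, 0], [0, 0, 0], [0, 0, 0], [0, 0, 0], [0, 0, 0], [0, 0, 0], [0, 0, 0], [0, 0, 0], [0, 0, 0], [0, 0, 0], [0, 0, 0], [0, 0, 0], [0, 0, 0], [0, 0, 0], [0, 0, 0]])

```text
time: 13.53
ee_pos: [0.5219, -0.3414, 0.2454]
eef_rot: [0.063, 0.998, -0.0, -0.0]
ft_force: [0.2, 0.5, -1.8]
width: 0.0494
grip_force: 25.0
```

Run:
```python
from h import *
im,T=snap('wrist','w2.png')
for l in ['tray_in','worn1']: find(l,'wrist',T)
s=r.read_state();print(s['time'],s['ee_pos'],s['width'])
```

```text
wrist tray_in 0.7 [ 0.4828 -0.3373  0.0083]
wrist worn1 0.95 [ 0.4454 -0.3318  0.0054]
wrist worn1 0.92 [ 0.5247 -0.3392  0.2275]
13.6833 [ 0.52476914 -0.33678162  0.24523041] 0.04922167628205527
```

View pics/w2.png

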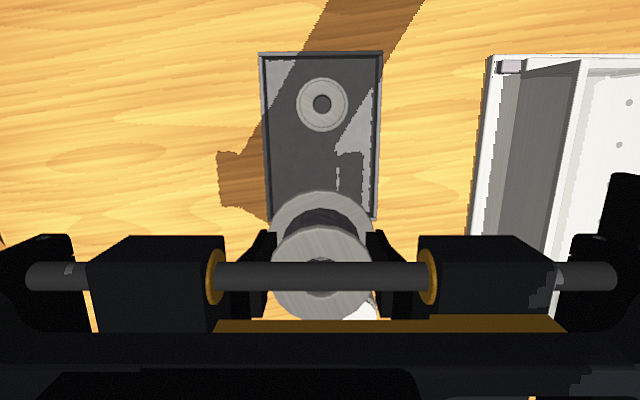

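The first worn roll stands in the tray at (322,105), and the second hangs above the free half.

>>> arm_command(xyz=[[0, 0, -0.03], [0, 0, -0.06], [0, 0, -0.095], [0, 0, -0.13], [0, 0, -0.16], [0, 0, -0.18], [0, 0, -0.195], [0, 0, -0.207], [0, 0, -0.215], [0, 0, -0.22], [0, 0, -0.223], [0, 0, -0.224], [0, 0, -0.224]], rot=[[0, 0, 0], [0, 0, 0], [0, 0, 0], [0, 0, 0], [0, 0, 0], [0, 0, 0], [0, 0, 0], [0, 0, 0], [0, 0, 0], [0, 0, 0], [0, 0, 0], [0, 0, 0], [0, 0, 0]])

```text
time: 14.77
ee_pos: [0.5245, -0.3382, 0.0221]
eef_rot: [0.06, 0.998, -0.0, 0.0]
ft_force: [-0.4, 0.3, -1.5]
width: 0.0494
grip_force: 25.0
```

>>> arm_command(xyz=[[0, 0, 0], [0, 0, 0], [0, 0, 0], [0, 0, 0], [0, 0, 0.02], [0, 0, 0.06], [0, 0, 0.1], [0, 0, 0.14], [0, 0, 0.18], [0, 0, 0.22], [0, 0, 0.22], [0, 0, 0.22]], rot=[[0, 0, 0], [0, 0, 0], [0, 0, 0], [0, 0, 0], [0, 0, 0], [0, 0, 0], [0, 0, 0], [0, 0, 0], [0, 0, 0], [0, 0, 0], [0, 0, 0], [0, 0, 0]], grip=0.8)

```text
time: 15.77
ee_pos: [0.525, -0.3389, 0.2442]
eef_rot: [0.06, 0.998, -0.001, 0.002]
ft_force: [-0.2, 1.1, -0.8]
width: 0.0695
grip_force: 0.0
```

>>> arm_command(xyz=[[0.006, 0.618, 0.05], [0.006, 0.618, 0.05], [0.006, 0.618, 0.05], [0.006, 0.618, 0.05], [0.006, 0.618, 0.05], [0.006, 0.618, 0.05], [0.006, 0.618, 0.05], [0.006, 0.618, 0.05], [0.006, 0.618, 0.05], [0.006, 0.618, 0.05], [0.006, 0.618, 0.05], [0.006, 0.618, 0.05], [0.006, 0.618, 0.05], [0.006, 0.618, 0.05], [0.006, 0.618, 0.05], [0.006, 0.618, 0.05], [0.006, 0.618, 0.05], [0.006, 0.618, 0.05], [0.006, 0.618, 0.05], [0.006, 0.618, 0.05]], rot=[[0, 0, 0], [0, 0, 0], [0, 0, 0], [0, 0, 0], [0, 0, 0], [0, 0, 0], [0, 0, 0], [0, 0, 0], [0, 0, 0], [0, 0, 0], [0, 0, 0], [0, 0, 0], [0, 0, 0], [0, 0, 0], [0, 0, 0], [0, 0, 0], [0, 0, 0], [0, 0, 0], [0, 0, 0], [0, 0, 0]], grip=1)

```text
time: 17.43
ee_pos: [0.5305, 0.2784, 0.2914]
eef_rot: [0.061, 0.998, -0.0, -0.0]
ft_force: [0.2, -0.2, -0.3]
width: 0.0868
grip_force: 0.0
```

Run:
```python
from h import *
for c in ['wrist','scene','side']:
    im,T=snap(c,'f_'+c+'.png'); find('fresh1',c,T); find('spindle1',c,T)
    if c!='wrist': find('worn1',c,T)
s=r.read_state();print(s['time'],s['ee_pos'])
```

```text
wrist fresh1 0.95 [ 0.4754  0.4624 -0.0028]
wrist fresh1 0.9 [ 6.335e-01  4.691e-01 -6.000e-04]
wrist fresh1 0.71 [ 0.3651  0.4466 -0.0012]
wrist fresh1 0.66 [0.5595 0.3528 0.0011]
wrist fresh1 0.63 [ 0.4863  0.318  -0.0013]
wrist spindle1 0.94 [0.5077 0.1076 0.0333]
wrist spindle1 0.92 [0.5886 0.0982 0.0348]
scene fresh1 0.96 [ 0.4865  0.3247 -0.0029]
scene fresh1 0.94 [ 0.5619  0.3442 -0.0011]
scene fresh1 0.77 [3.633e-01 4.524e-01 1.000e-04]
scene fresh1 0.75 [ 0.4815  0.4653 -0.0007]
scene spindle1 0.91 [0.5915 0.1012 0.0316]
scene spindle1 0.78 [0.5092 0.11   0.0271]
scene spindle1 0.73 [0.6792 0.0886 0.0308]
scene worn1 0.97 [ 0.5282 -0.3388  0.0088]
scene worn1 0.74 [ 0.4368 -0.3334  0.0071]
side fresh1 0.86 [0.4884 0.3183 0.0025]
side fresh1 0.85 [0.4792 0.46   0.    ]
side fresh1 0.64 [ 0.3638  0.4517 -0.0006]
side fresh1 0.6 [0.5645 0.351  0.002 ]
side fresh1 0.49 [0.6343 0.4652 0.0059]
side spindle1 0.96 [0.6748 0.0881 0.0297]
side spindle1 0.9 [0.5105 0.1077 0.033 ]
side spindle1 0.67 [0.5915 0.1022 0.032 ]
side worn1 0.87 [ 0.5265 -0.3378  0.0019]
side worn1 0.74 [ 0.4392 -0.3322  0.0052]
side worn1 0.6 [ 0.4794 -0.3352  0.0046]
17.9833 [0.53015432 0.27996289 0.29156932]
```

View pics/f_wrist.png

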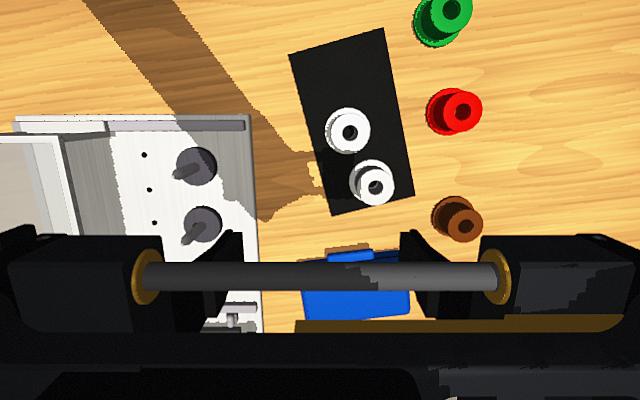

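>>> arm_command(xyz=[[0.0325, 0.068, 0], [0.0325, 0.068, -0.03], [0.0325, 0.068, -0.06], [0.0325, 0.068, -0.09], [0.0325, 0.068, -0.12], [0.0325, 0.068, -0.15], [0.0325, 0.068, -0.18], [0.0325, 0.068, -0.205], [0.0325, 0.068, -0.23], [0.0325, 0.068, -0.25], [0.0325, 0.068, -0.265], [0.0325, 0.068, -0.275], [0.0325, 0.068, -0.275], [0.0325, 0.068, -0.275]], rot=[[0, 0, 0], [0, 0, 0], [0, 0, 0], [0, 0, 0], [0, 0, 0], [0, 0, 0], [0, 0, 0], [0, 0, 0], [0, 0, 0], [0, 0, 0], [0, 0, 0], [0, 0, 0], [0, 0, 0], [0, 0, 0]])

```text
time: 19.15
ee_pos: [0.5627, 0.348, 0.0167]
eef_rot: [0.06, 0.998, -0.0, -0.0]
ft_force: [0.3, -0.2, 0.3]
width: 0.0872
grip_force: 0.0
```

>>> arm_command(xyz=[[0, 0, 0], [0, 0, 0], [0, 0, 0], [0, 0, 0], [0, 0, 0], [0, 0, 0], [0, 0, 0], [0, 0, 0]], rot=[[0, 0, 0], [0, 0, 0], [0, 0, 0], [0, 0, 0], [0, 0, 0], [0, 0, 0], [0, 0, 0], [0, 0, 0]], grip=0)

```text
time: 19.82
ee_pos: [0.5627, 0.3479, 0.0167]
eef_rot: [0.06, 0.998, 0.0, -0.0]
ft_force: [-0.8, -0.6, 1.6]
width: 0.0495
grip_force: 25.0
```

>>> arm_command(xyz=[[0, 0, 0.02], [0, 0, 0.05], [0, 0, 0.08], [0, 0, 0.12], [0, 0, 0.16], [0.01, -0.03, 0.19], [0.03, -0.07, 0.2], [0.05, -0.11, 0.2], [0.07, -0.15, 0.2], [0.09, -0.19, 0.2], [0.1, -0.22, 0.2], [0.11, -0.25, 0.2], [0.114, -0.26, 0.2], [0.114, -0.26, 0.2], [0.114, -0.26, 0.2], [0.114, -0.26, 0.2]], rot=[[0, 0, 0], [0, 0, 0], [0, 0, 0], [0, 0, 0], [0, 0, 0], [0, 0, 0], [0, 0, 0], [0, 0, 0], [0, 0, 0], [0, 0, 0], [0, 0, 0], [0, 0, 0], [0, 0, 0], [0, 0, 0], [0, 0, 0], [0, 0, 0]])

```text
time: 21.15
ee_pos: [0.6763, 0.0894, 0.2162]
eef_rot: [0.06, 0.998, 0.0, -0.0]
ft_force: [0.2, 1.2, -1.3]
width: 0.05
grip_force: 25.0
```

Run:
```python
from h import *
for c in ['wrist','scene','side','wrist']:
    im,T=snap(c,'g_'+c+'.png'); find('fresh1',c,T); find('spindle1',c,T)
s=r.read_state();print(s['time'],s['ee_pos'],s['width'])
```

```text
wrist fresh1 0.97 [0.6724 0.094  0.203 ]
wrist spindle1 0.94 [0.5049 0.1091 0.0272]
wrist spindle1 0.82 [0.5884 0.0968 0.0312]
wrist spindle1 0.7 [0.6749 0.0879 0.0304]
scene fresh1 0.91 [ 0.4866  0.3211 -0.0005]
scene fresh1 0.83 [0.4799 0.4645 0.001 ]
scene fresh1 0.78 [0.6752 0.088  0.199 ]
scene fresh1 0.73 [0.6329 0.4665 0.0015]
scene fresh1 0.6 [3.634e-01 4.549e-01 1.000e-04]
scene spindle1 0.85 [0.5893 0.0984 0.0298]
scene spindle1 0.79 [0.5061 0.1094 0.0299]
scene spindle1 0.75 [0.6757 0.0867 0.0319]
side fresh1 0.73 [0.6375 0.4665 0.0032]
side fresh1 0.61 [0.6808 0.0938 0.2015]
side fresh1 0.58 [ 4.756e-01  4.617e-01 -4.000e-04]
side fresh1 0.58 [0.3631 0.4501 0.002 ]
side fresh1 0.56 [0.4888 0.3178 0.0022]
side spindle1 0.97 [0.5075 0.1051 0.0318]
side spindle1 0.77 [0.6769 0.0877 0.0321]
side spindle1 0.67 [0.5925 0.1003 0.0327]
wrist fresh1 0.64 [0.6762 0.0919 0.202 ]
wrist fresh1 0.54 [0.5075 0.1065 0.0308]
wrist spindle1 0.83 [0.5889 0.099  0.0318]
wrist spindle1 0.82 [0.5087 0.1072 0.0322]
wrist spindle1 0.69 [0.6746 0.0854 0.0307]
21.75 [0.67666152 0.08801077 0.21662008] 0.04992463045701255
```

View pics/g_wrist.png

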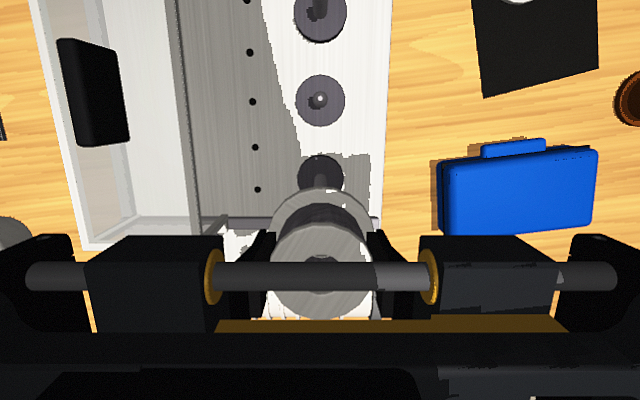

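The spindle tips line up in column 320 and the held roll is at column 321, so it's aligned. I'll lower it onto spindle 3.

>>> arm_command(xyz=[[0, 0, -0.035], [0, 0, -0.07], [0, 0, -0.09], [0, 0, -0.1], [0, 0, -0.11], [0, 0, -0.12], [0, 0, -0.13], [0, 0, -0.13]], rot=[[0, 0, 0], [0, 0, 0], [0, 0, 0], [0, 0, 0], [0, 0, 0], [0, 0, 0], [0, 0, 0], [0, 0, 0]])

```text
time: 22.42
ee_pos: [0.6761, 0.0879, 0.0851]
eef_rot: [0.06, 0.998, -0.0, -0.001]
ft_force: [-0.3, -0.4, -2.4]
width: 0.0498
grip_force: 25.0
```

>>> arm_command(xyz=[[0, 0, -0.01], [0, 0, -0.02], [0, 0, -0.028], [0, 0, -0.034], [0, 0, -0.038], [0, 0, -0.038], [0, 0, -0.038]], rot=[[0, 0, 0], [0, 0, 0], [0, 0, 0], [0, 0, 0], [0, 0, 0], [0, 0, 0], [0, 0, 0]])

```text
time: 23.0
ee_pos: [0.6767, 0.0879, 0.0485]
eef_rot: [0.06, 0.998, 0.0, -0.0]
ft_force: [0.0, 0.7, -0.8]
width: 0.0499
grip_force: 25.0
```

>>> arm_command(xyz=[[0, 0, 0], [0, 0, 0], [0, 0, 0], [0, 0, 0], [0, 0, 0], [0, 0, 0.02], [0, 0, 0.05], [0, 0, 0.09], [0, 0, 0.13], [0, 0, 0.17], [0, 0, 0.2], [0, 0, 0.2]], rot=[[0, 0, 0], [0, 0, 0], [0, 0, 0], [0, 0, 0], [0, 0, 0], [0, 0, 0], [0, 0, 0], [0, 0, 0], [0, 0, 0], [0, 0, 0], [0, 0, 0], [0, 0, 0]], grip=0.9)

```text
time: 24.0
ee_pos: [0.6792, 0.0878, 0.2567]
eef_rot: [0.06, 0.998, 0.001, 0.005]
ft_force: [1.3, -0.1, 0.7]
width: 0.078
grip_force: 0.0
```

Run:
```python
from h import *
for c in ['wrist','scene','side']:
    im,T=snap(c,'i_'+c+'.png'); find('fresh1',c,T)
s=r.read_state();print(s['time'],s['ee_pos'],s['width'])
```

```text
wrist fresh1 0.63 [0.6708 0.0939 0.0337]
wrist fresh1 0.61 [ 0.6302  0.4697 -0.0021]
scene fresh1 0.94 [ 0.4812  0.4636 -0.0019]
scene fresh1 0.87 [ 0.3645  0.4521 -0.0006]
scene fresh1 0.74 [ 0.4888  0.3204 -0.003 ]
scene fresh1 0.6 [7.185e-01 3.060e-01 4.000e-04]
side fresh1 0.69 [ 0.3623  0.4494 -0.001 ]
side fresh1 0.6 [0.4798 0.459  0.0007]
side fresh1 0.57 [0.4869 0.3201 0.005 ]
side fresh1 0.56 [0.6757 0.0971 0.0302]
side fresh1 0.53 [0.633  0.4689 0.0046]
24.3 [0.67598593 0.08802306 0.24680853] 0.07794547951361724
```

Run:
```python
import cv2,numpy as np
a=cv2.imread('pics/i_side.png')[120:270,240:440]; b=cv2.imread('pics/i_wrist.png')[0:330,180:500]
cv2.imwrite('pics/i.png',np.hstack([cv2.resize(a,(440,330),interpolation=2),b]))
```

```text
(no output)
```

View pics/i.png

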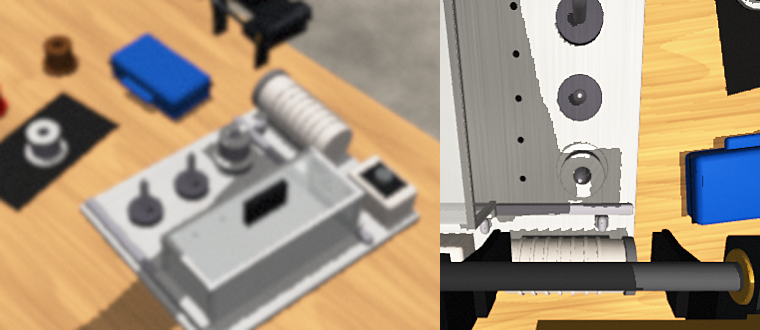

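The first fresh roll sits on spindle 3 with its tip poking through the bore at (582,176). Next is the second fresh roll.

>>> arm_command(xyz=[[-0.03, 0.03, 0], [-0.06, 0.06, 0], [-0.08, 0.09, 0], [-0.1, 0.12, 0], [-0.125, 0.15, 0], [-0.15, 0.18, 0], [-0.17, 0.21, 0], [-0.188, 0.2325, 0], [-0.188, 0.2325, -0.04], [-0.188, 0.2325, -0.08], [-0.188, 0.2325, -0.12], [-0.188, 0.2325, -0.15], [-0.188, 0.2325, -0.18], [-0.188, 0.2325, -0.2], [-0.188, 0.2325, -0.215], [-0.188, 0.2325, -0.225], [-0.188, 0.2325, -0.231], [-0.188, 0.2325, -0.231], [-0.188, 0.2325, -0.231]], rot=[[0, 0, 0], [0, 0, 0], [0, 0, 0], [0, 0, 0], [0, 0, 0], [0, 0, 0], [0, 0, 0], [0, 0, 0], [0, 0, 0], [0, 0, 0], [0, 0, 0], [0, 0, 0], [0, 0, 0], [0, 0, 0], [0, 0, 0], [0, 0, 0], [0, 0, 0], [0, 0, 0], [0, 0, 0]], grip=1)

```text
time: 25.88
ee_pos: [0.4889, 0.3206, 0.0179]
eef_rot: [0.06, 0.998, 0.0, 0.0]
ft_force: [0.1, 0.3, 0.3]
width: 0.087
grip_force: 0.0
```

>>> arm_command(xyz=[[0, 0, 0], [0, 0, 0], [0, 0, 0], [0, 0, 0], [0, 0, 0], [0, 0, 0], [0, 0, 0], [0, 0, 0]], rot=[[0, 0, 0], [0, 0, 0], [0, 0, 0], [0, 0, 0], [0, 0, 0], [0, 0, 0], [0, 0, 0], [0, 0, 0]], grip=0)

```text
time: 26.55
ee_pos: [0.4887, 0.3205, 0.0177]
eef_rot: [0.06, 0.998, 0.0, 0.0]
ft_force: [-1.2, 0.4, 0.9]
width: 0.0498
grip_force: 25.0
```

>>> arm_command(xyz=[[0, 0, 0.02], [0, 0, 0.05], [0, 0, 0.08], [0, 0, 0.12], [0, 0, 0.16], [0, -0.03, 0.19], [0.01, -0.07, 0.2], [0.015, -0.11, 0.2], [0.015, -0.15, 0.2], [0.019, -0.19, 0.2], [0.019, -0.212, 0.2], [0.019, -0.212, 0.2], [0.019, -0.212, 0.2], [0.019, -0.212, 0.2]], rot=[[0, 0, 0], [0, 0, 0], [0, 0, 0], [0, 0, 0], [0, 0, 0], [0, 0, 0], [0, 0, 0], [0, 0, 0], [0, 0, 0], [0, 0, 0], [0, 0, 0], [0, 0, 0], [0, 0, 0], [0, 0, 0]])

```text
time: 27.72
ee_pos: [0.5074, 0.1094, 0.2174]
eef_rot: [0.06, 0.998, 0.0, -0.0]
ft_force: [0.3, 0.4, -2.2]
width: 0.0498
grip_force: 25.0
```

Run:
```python
from h import *
for c in ['wrist','scene','side','wrist']:
    im,T=snap(c,'j_'+c+'.png'); find('fresh1',c,T); find('spindle1',c,T)
s=r.read_state();print(s['time'],s['ee_pos'],s['width'])
```

```text
wrist fresh1 0.95 [ 0.476   0.4647 -0.004 ]
wrist fresh1 0.86 [ 0.6318  0.4678 -0.0013]
wrist fresh1 0.75 [0.6712 0.0938 0.0307]
wrist fresh1 0.69 [ 0.3681  0.4461 -0.0009]
wrist fresh1 0.68 [0.5066 0.1094 0.1968]
wrist spindle1 0.65 [0.5104 0.106  0.0322]
scene fresh1 0.75 [0.6333 0.4684 0.0019]
scene fresh1 0.74 [3.624e-01 4.524e-01 1.000e-04]
scene fresh1 0.7 [0.6743 0.0861 0.0263]
scene fresh1 0.67 [0.482  0.466  0.0009]
scene spindle1 0.96 [0.5904 0.0995 0.0308]
scene spindle1 0.93 [0.5077 0.1099 0.0313]
scene spindle1 0.69 [0.6778 0.0884 0.0301]
side fresh1 0.75 [0.6762 0.0942 0.0303]
side fresh1 0.59 [0.5048 0.109  0.2058]
side fresh1 0.56 [0.4804 0.4594 0.0011]
side fresh1 0.55 [0.6346 0.4672 0.0007]
side fresh1 0.53 [ 3.606e-01  4.499e-01 -4.000e-04]
side spindle1 0.9 [0.5912 0.1003 0.0331]
side spindle1 0.9 [0.6762 0.0855 0.0321]
side spindle1 0.79 [0.5082 0.1083 0.03  ]
wrist fresh1 0.87 [0.6317 0.4689 0.0042]
wrist fresh1 0.7 [0.6757 0.0928 0.0339]
wrist fresh1 0.69 [ 0.3636  0.446  -0.0018]
wrist fresh1 0.59 [ 0.4768  0.4642 -0.0046]
wrist spindle1 0.78 [0.5094 0.1086 0.0305]
28.3167 [0.50767097 0.10852957 0.21756756] 0.049509115202745674
```

>>> arm_command(xyz=[[0.001, 0, -0.035], [0.001, 0, -0.07], [0.001, 0, -0.09], [0.001, 0, -0.1], [0.001, 0, -0.11], [0.001, 0, -0.12], [0.001, 0, -0.13], [0.001, 0, -0.13]], rot=[[0, 0, 0], [0, 0, 0], [0, 0, 0], [0, 0, 0], [0, 0, 0], [0, 0, 0], [0, 0, 0], [0, 0, 0]])

```text
time: 28.98
ee_pos: [0.5082, 0.1084, 0.0864]
eef_rot: [0.06, 0.998, -0.0, -0.001]
ft_force: [-0.6, -0.4, -3.2]
width: 0.0498
grip_force: 25.0
```

>>> arm_command(xyz=[[0, 0, -0.01], [0, 0, -0.02], [0, 0, -0.028], [0, 0, -0.034], [0, 0, -0.039], [0, 0, -0.039], [0, 0, -0.039]], rot=[[0, 0, 0], [0, 0, 0], [0, 0, 0], [0, 0, 0], [0, 0, 0], [0, 0, 0], [0, 0, 0]])

```text
time: 29.57
ee_pos: [0.5087, 0.1084, 0.0484]
eef_rot: [0.06, 0.998, -0.0, -0.0]
ft_force: [0.5, 0.3, -1.2]
width: 0.0497
grip_force: 25.0
```

>>> arm_command(xyz=[[0, 0, 0], [0, 0, 0], [0, 0, 0], [0, 0, 0], [0, 0, 0], [0, 0, 0.02], [0, 0, 0.05], [0, 0, 0.09], [0, 0, 0.13], [0, 0, 0.17], [0, 0, 0.21], [0, -0.03, 0.24], [0, -0.07, 0.25], [0, -0.11, 0.25], [0, -0.15, 0.25], [0, -0.15, 0.25], [0, -0.15, 0.25]], rot=[[0, 0, 0], [0, 0, 0], [0, 0, 0], [0, 0, 0], [0, 0, 0], [0, 0, 0], [0, 0, 0], [0, 0, 0], [0, 0, 0], [0, 0, 0], [0, 0, 0], [0, 0, 0], [0, 0, 0], [0, 0, 0], [0, 0, 0], [0, 0, 0], [0, 0, 0]], grip=0.9)

```text
time: 30.98
ee_pos: [0.5085, -0.0442, 0.299]
eef_rot: [0.063, 0.998, 0.0, 0.0]
ft_force: [0.4, 1.3, -0.2]
width: 0.0786
grip_force: 0.0
```

Run:
```python
from h import *
for c in ['wrist','scene','side']:
    im,T=snap(c,'k_'+c+'.png'); find('fresh1',c,T); find('guard_grip',c,T);find('worn1',c,T)
s=r.read_state();print(s['time'],s['ee_pos'],s['width'])
a=cv2.imread('pics/k_side.png')[120:370,240:480]; b=cv2.imread('pics/k_wrist.png')[0:330,100:540]
cv2.imwrite('pics/k.png',np.hstack([cv2.resize(a,(317,330),interpolation=2),b]))
```

```text
wrist fresh1 0.84 [0.5089 0.1051 0.0264]
wrist fresh1 0.66 [0.6745 0.0914 0.032 ]
wrist guard_grip 0.66 [ 0.5712 -0.063   0.1603]
wrist worn1 0.9 [ 0.5254 -0.3382  0.0046]
wrist worn1 0.82 [ 0.4425 -0.3306  0.0056]
scene fresh1 0.9 [0.4826 0.4635 0.0022]
scene fresh1 0.75 [0.6751 0.0884 0.0295]
scene fresh1 0.65 [0.5083 0.1079 0.0283]
scene fresh1 0.65 [0.6329 0.4694 0.0009]
scene fresh1 0.59 [3.623e-01 4.520e-01 2.000e-04]
scene guard_grip 0.67 [ 0.5751 -0.0642  0.1565]
scene guard_grip 0.59 [0.5939 0.0976 0.0291]
scene guard_grip 0.32 [5.838e-01 1.260e-02 2.000e-04]
scene worn1 0.88 [ 0.4376 -0.331   0.0033]
scene worn1 0.68 [ 0.5279 -0.3383  0.0029]
side fresh1 0.72 [0.6765 0.0952 0.0335]
side fresh1 0.71 [0.4796 0.4584 0.0015]
side fresh1 0.62 [ 0.4406 -0.3316  0.0021]
side fresh1 0.6 [ 0.3627  0.453  -0.0012]
side fresh1 0.54 [0.6344 0.4633 0.0052]
side fresh1 0.52 [0.5064 0.1081 0.0324]
side guard_grip 0.74 [ 0.5727 -0.0665  0.1543]
side worn1 0.94 [ 0.5282 -0.3395  0.0074]
side worn1 0.92 [ 0.4403 -0.3331  0.0033]
side worn1 0.19 [ 0.5718 -0.0643  0.1574]
31.5833 [ 0.50867527 -0.04135726  0.2985435 ] 0.07834943284944697
```

View pics/k.png

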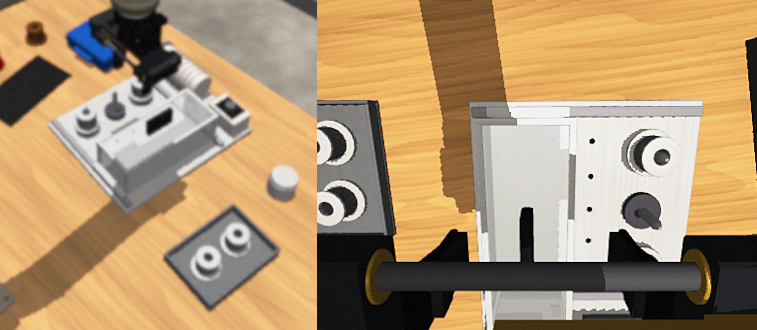

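All four rolls are placed: two worn in the tray and two fresh on spindles 1 and 3. The fin is at crop pixel (527,235). Next I'll grip it.

>>> arm_command(xyz=[[0.03, -0.012, 0], [0.064, -0.0235, 0], [0.064, -0.0235, 0], [0.064, -0.0235, -0.04], [0.064, -0.0235, -0.08], [0.064, -0.0235, -0.11], [0.064, -0.0235, -0.14], [0.064, -0.0235, -0.16], [0.064, -0.0235, -0.17], [0.064, -0.0235, -0.17], [0.064, -0.0235, -0.17]], rot=[[0, 0, 0], [0, 0, 0], [0, 0, 0], [0, 0, 0], [0, 0, 0], [0, 0, 0], [0, 0, 0], [0, 0, 0], [0, 0, 0], [0, 0, 0], [0, 0, 0]])

```text
time: 32.5
ee_pos: [0.573, -0.0651, 0.1293]
eef_rot: [0.06, 0.998, -0.0, 0.0]
ft_force: [0.7, 0.4, -0.4]
width: 0.0782
grip_force: 0.0
```

>>> arm_command(xyz=[[0, 0, 0], [0, 0, 0], [0, 0, 0], [0, 0, 0], [0, 0, 0], [0, 0, 0], [0, 0, 0], [0, 0, 0], [0, 0, 0], [0, 0, 0]], rot=[[0, 0, 0], [0, 0, 0], [0, 0, 0], [0, 0, 0], [0, 0, 0], [0, 0, 0], [0, 0, 0], [0, 0, 0], [0, 0, 0], [0, 0, 0]], grip=0, squeeze=40)

```text
time: 33.33
ee_pos: [0.5727, -0.0651, 0.1286]
eef_rot: [0.06, 0.998, 0.0, -0.0]
ft_force: [0.1, -0.4, -0.4]
width: 0.0196
grip_force: 0.0
```

>>> arm_command(xyz=[[0, 0, 0], [0, 0, 0], [0, 0, 0], [0.0006, 0.005, 0], [0.0018, 0.015, 0], [0.0037, 0.03, 0], [0.0055, 0.045, 0], [0.0074, 0.06, 0], [0.0092, 0.075, 0], [0.011, 0.09, 0], [0.0129, 0.105, 0], [0.0148, 0.12, 0], [0.016, 0.13, 0], [0.016, 0.13, 0]], rot=[[0, 0, 0], [0, 0, 0], [0, 0, 0], [0, 0, 0], [0, 0, 0], [0, 0, 0], [0, 0, 0], [0, 0, 0], [0, 0, 0], [0, 0, 0], [0, 0, 0], [0, 0, 0], [0, 0, 0], [0, 0, 0]])

```text
time: 34.5
ee_pos: [0.5887, 0.0688, 0.1285]
eef_rot: [0.058, 0.998, 0.001, -0.0]
ft_force: [-3.0, 3.7, 1.2]
width: 0.0137
grip_force: 40.0
```

>>> arm_command(xyz=[[0.0006, 0.005, 0], [0.0012, 0.01, 0], [0.0018, 0.015, 0], [0.0025, 0.02, 0], [0.003, 0.025, 0], [0.0037, 0.03, 0], [0.004, 0.033, 0], [0.004, 0.033, 0], [0.004, 0.033, 0]], rot=[[0, 0, 0], [0, 0, 0], [0, 0, 0], [0, 0, 0], [0, 0, 0], [0, 0, 0], [0, 0, 0], [0, 0, 0], [0, 0, 0]])

```text
time: 35.25
ee_pos: [0.5922, 0.0976, 0.1285]
eef_rot: [0.061, 0.998, -0.0, -0.001]
ft_force: [-5.5, 0.1, 4.5]
width: 0.0136
grip_force: 40.0
```

>>> arm_command(xyz=[[0.0003, 0.002, 0], [0.0005, 0.004, 0], [0.0007, 0.006, 0], [0.0007, 0.006, 0], [0.0007, 0.006, 0]], rot=[[0, 0, 0], [0, 0, 0], [0, 0, 0], [0, 0, 0], [0, 0, 0]])

```text
time: 35.67
ee_pos: [0.5922, 0.0976, 0.1285]
eef_rot: [0.063, 0.998, -0.003, -0.002]
ft_force: [-10.7, -16.6, 9.8]
width: 0.0139
grip_force: 40.1
```

It reached the end stop: no further motion at 16 N. I'll relax, release and lift.

>>> arm_command(xyz=[[-0.0003, -0.003, 0], [-0.0007, -0.006, 0], [-0.0007, -0.006, 0], [-0.0007, -0.006, 0]], rot=[[0, 0, 0], [0, 0, 0], [0, 0, 0], [0, 0, 0]])

```text
time: 36.0
ee_pos: [0.5921, 0.097, 0.1285]
eef_rot: [0.061, 0.998, -0.0, -0.001]
ft_force: [-5.4, -1.5, 5.1]
width: 0.0139
grip_force: 40.0
```

>>> arm_command(xyz=[[0, 0, 0], [0, 0, 0], [0, 0, 0], [0, 0, 0], [0, 0, 0], [0, 0, 0.02], [0, 0, 0.05], [0, 0, 0.09], [0, 0, 0.13], [0, 0, 0.16], [0, 0, 0.16], [0, 0, 0.16], [0, 0, 0.16]], rot=[[0, 0, 0], [0, 0, 0], [0, 0, 0], [0, 0, 0], [0, 0, 0], [0, 0, 0], [0, 0, 0], [0, 0, 0], [0, 0, 0], [0, 0, 0], [0, 0, 0], [0, 0, 0], [0, 0, 0]], grip=0.5)

```text
time: 37.08
ee_pos: [0.5925, 0.098, 0.2879]
eef_rot: [0.06, 0.998, -0.0, -0.0]
ft_force: [-0.1, -0.5, -0.4]
width: 0.0435
grip_force: 0.0
```

Run:
```python
from h import *
for c in ['wrist','scene','side']:
    im,T=snap(c,'m_'+c+'.png'); find('fresh1',c,T); find('guard_grip',c,T);find('worn1',c,T)
s=r.read_state();print(s['time'],s['ee_pos'],s['width'],s['ft_force'])
a=cv2.imread('pics/m_side.png')[120:370,240:480]; b=cv2.imread('pics/m_wrist.png')[0:330,100:540]
cv2.imwrite('pics/m.png',np.hstack([cv2.resize(a,(317,330),interpolation=2),b]))
```

```text
wrist fresh1 0.85 [ 6.323e-01  4.696e-01 -5.000e-04]
wrist fresh1 0.76 [ 0.4773  0.462  -0.0031]
wrist guard_grip 0.63 [0.5875 0.0973 0.1601]
wrist worn1 0.66 [ 0.5226 -0.3375  0.004 ]
wrist worn1 0.4 [5.816e-01 1.370e-02 5.000e-04]
scene fresh1 0.83 [0.6334 0.4664 0.0011]
scene fresh1 0.83 [0.3653 0.4513 0.0013]
scene fresh1 0.66 [0.4816 0.4623 0.0025]
scene fresh1 0.26 [ 0.7144 -0.3222 -0.0025]
scene guard_grip 0.97 [0.5914 0.0959 0.1577]
scene guard_grip 0.39 [ 0.4368 -0.3314  0.0045]
scene worn1 0.83 [ 0.4378 -0.3317  0.0042]
scene worn1 0.66 [ 0.5284 -0.3411  0.0067]
side fresh1 0.81 [0.4783 0.46   0.0009]
side fresh1 0.75 [ 0.3614  0.4505 -0.0012]
side fresh1 0.58 [0.6342 0.4662 0.0033]
side guard_grip 0.78 [0.5922 0.0953 0.1579]
side worn1 0.86 [ 0.5253 -0.3383  0.0055]
side worn1 0.72 [ 0.4363 -0.3308  0.0045]
37.6833 [0.59267267 0.09794516 0.28853605] 0.04395245897089849 [ 0.34056052 -0.18089924  0.45240512]
```

View pics/m.png

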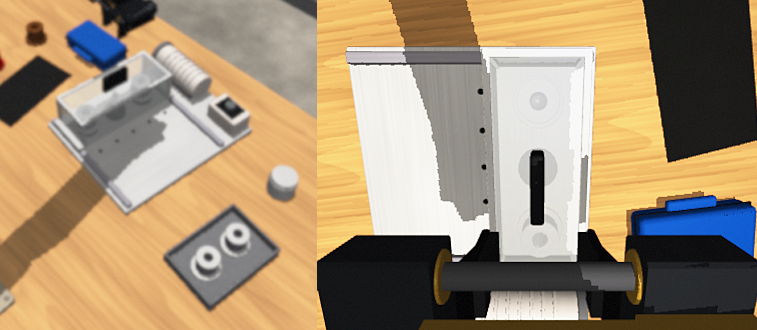

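The guard is shut over both fresh rolls. Its fin is at (0.592, 0.096), about 1–2 mm from the spindle row, which matches a travel of about 0.178–0.18. The gripper is clear, so I'll hand in.

```bash
python3 -c "
from bench import r
print(r.close_job())"
```

```text
the job is handed in; nothing more can be done
None
```

I've handed the job in. Both worn rolls stand in the tray, both fresh rolls are seated on spindles 1 and 3, and the guard is shut against its end stop. The latch itself I judged from position and force, and the hand-in returned no verdict.

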